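# Test the samples, then crack the curing box and hold it ajar

### The job

Take the stylus out of its stand and, holding it, gently touch its tip to the dark dot on the yellow silicone sample and then to the dot on the red one, and hang it back in its stand. Then pull the curing box's lid by its orange handle until the sticky seal lets go, without flinging it open, and finish while still holding it a little open, its front edge raised about 2 cm. Leave the figurine, the jar and the brush alone.

Things in the scene. Friction and masses are not known exactly. Their poses are not given: they have to be found in the camera images.
- stylus: Loose upright stylus, about 60 g, 117 mm long, turned about its z axis: steel tip 6 mm thick, 8 mm shank, dark collar 32 mm across and 5 mm thick whose underside is 60 mm above the tip, then a blue handle 18 mm across and 52 mm tall. Origin at the tip, z up along it towards the handle.
- stylus_grip (a point): Middle of the stylus's blue handle, where to grasp it: on its axis, 91 mm above the tip, 26 mm above the collar's top and 26 mm below the handle's end.
- stylus_tip (a point): Tip of the stylus, its lowest point when it stands in the stand (then 15 mm above the table).
- stand: Fixed wooden stand 56 x 56 x 75 mm with one upright through hole 19 mm wide; the stylus hangs in it by its collar, upright. Origin at the centre of its underside, on the table.
- stand_hole (a point): Centre of the stand's hole, at the stand's top face, 75 mm above the table. With the stylus home, its collar lies on this face and the middle of its blue handle is 31 mm above this point.
- yellow_cup: Fixed round white cup, 58 mm across, rim 26 mm high, filled with a yellow silicone pad 44 mm across that stands 8 mm above the rim. Origin at the centre of its underside.
- yellow_dot (a point): The dark dot (10 mm) at the centre of the yellow pad's top, 34 mm above the table when untouched. The pad is soft: it gives straight down at 0.6 N per mm, up to 8 mm, then is hard.
- red_cup: Fixed cup like the yellow one, with a red silicone pad.
- red_dot (a point): The dark dot at the centre of the red pad's top, 34 mm above the table; gives like the yellow one.
- curing_box: Fixed aluminium curing box 200 (x) x 220 (y) x 90 mm with a clear hinged lid. Origin at the centre of its underside, x towards the hinge, -x is the handle side (front). Fingers that pinch the lid's handle bar hard and do not tilt with the lid add some newtons of friction as the bar turns between them.
- lid (a joint): Opening angle of the clear lid (210 x 230 x 12 mm, hinged on the box's far +x rim), rad; 0 shut, 0.24 at most; 0.1 raises the front edge by 20 mm. The gasket is sticky: pulling straight up on the handle takes 12 to 18 N (it differs each time) to break it free, highest when shut; the pull drops quickly, and by 0.1 rad 3 to 8 N is left. The lid falls shut if let go.
- lid_handle (a point): Centre of the orange bar handle on the lid, where to grasp it from above with the fingers before and behind the bar: a round bar 14 mm thick and 100 mm long along the box's y, on two thin posts near its ends (76 mm free between them). Its axis is 30 mm above the lid's top, 136 mm above the table when shut, 20 mm in from the lid's front edge. It moves with the lid; its x axis is the lid's, which is level and along the box's x when shut.
- lid_hinge (a point): Middle of the lid's hinge line, 185 mm beyond the handle along the box's x and 42 mm below it when shut. The hinge line runs along the box's y.
- figurine: Loose bystander: grey clay bull, 76 mm tall, on a dark wooden disc 90 mm across. Leave alone. Origin at the centre of its underside.
- jar: Loose bystander: white jar with a green cap, 64 mm across, 75 mm tall. Leave alone.
- brush: Loose bystander: brush 180 mm long lying on the table. Leave alone.
Things that resemble listed ones, but are neither listed nor needed, are in the scene too. Of the things shaped like the stylus, the steel one is meant.

How it is judged (in metres and radians):
On the way, in this order (a step that is already met when the one before it is completed fails the run):
1. the held stylus's tip touches the dot on the yellow sample (contact force between stylus and yellow_cup above 0.4 N and horizontal distance between stylus_tip and yellow_dot below 0.01 m and contact force between the fingers and stylus above 0.5 N), for 0.1 s.
2. then the held stylus's tip touches the dot on the red sample (contact force between stylus and red_cup above 0.4 N and horizontal distance between stylus_tip and red_dot below 0.01 m and contact force between the fingers and stylus above 0.5 N), for 0.1 s.
3. the stylus hangs in its stand again, let go (horizontal distance between stylus_grip and stand_hole below 0.012 m and z of stylus_tip in the frame of stand below 0.021 m and angle between stylus's own z axis and vertical below 0.1 rad and contact force between the fingers and stylus below 0.1 N), for 0.2 s.
4. the lid is broken free and held slightly open by its handle (value of joint lid between 0.05 and 0.15 rad and contact force between the fingers and lid above 0.5 N and distance between the grasp point and lid_handle below 0.05 m), for 0.5 s.
At the end, for the whole second after the job is handed in: The fingers still hold the lid by its handle at 0.05 to 0.15 rad (front edge raised 10 to 31 mm), still, with nothing loose propping it; the stylus hangs upright in its stand (within 12 mm sideways, 6 mm of fully down); figurine, jar and brush are within 30 mm of where they were (all of step 4 and velocity of joint lid between -0.1 and 0.1 rad/s and contact force between curing_box and stylus below 0.05 N and contact force between curing_box and figurine below 0.05 N and contact force between curing_box and jar below 0.05 N and contact force between curing_box and brush below 0.05 N and horizontal distance between stylus_grip and stand_hole below 0.012 m and z of stylus_tip in the frame of stand below 0.021 m and angle between stylus's own z axis and vertical below 0.1 rad and linear speed of stylus below 0.03 m/s and distance of each of figurine, jar, brush from where it was at the start of the episode below 0.03 m); the arm keeps its last pose, push and grip.
It fails at once if the lid is flung open past 0.2 rad (front edge 41 mm up) (value of joint lid above 0.2 rad).
It fails at once if a sample is pressed harder than 15 N with the stylus (contact force between stylus and yellow_cup above 15 N or contact force between stylus and red_cup above 15 N).
It fails at once if the figurine, jar or brush is moved more than 30 mm (distance of any of figurine, jar, brush from where it was at the start of the episode above 0.03 m).
It also fails if it takes over 58 s, if anything falls off the work surface, if the arm or the gripper's body presses on something with over 40 N, if the wrist force passes 120 N, or if a joint passes its speed limit or range.

### The arm

A 6-joint arm with a two-finger parallel gripper is mounted at the origin on the work surface. World frame = base frame: x ahead of the robot, y to its left, z up, the work surface at z = 0. Lengths are in mm, angles in rad, forces in N, time in s.
With the tool pointing down it reaches from about 275 to 875 mm from the base axis. Payload 12.5 kg.
Tool frame: the origin (TCP) lies on the centre line of the jaws, within the pads' length; the fingertips stand ahead of it and the grasp point (between the pads) lies 3 mm ahead of it (manip.tip_reach is the z of the fingertips in the tool frame, in mm); z points along the fingers, y is the line along which they close (so a half turn about z gives the same grasp; the last joint's range is limited). The gripper opens to 85 mm and grips with 20 to 120 N. Pads are 22 mm wide; open, the fingers measure 114 mm over their backs; the gripper's body (76 mm by 85 mm) begins 54 mm behind the grasp point. The pads swing forward as they close: fully open they stand 13 mm farther back than shut.
Start: joints at [-1.276, 0.351, 1.652, -0, 1.139, -0.085], TCP at [203.922, -510.784, 253.29] pointing down, gripper open.
Joint ranges: [-2.75, 2.75], [-0.79, 2.1], [0.01, 2.65], [-1.57, 4.71], [0.07, 3.14], [-2.87, 2.87]. Speed limits (rad/s): [2.22, 2.22, 2.79, 3.14, 3.14, 3.14].

### API

Orientations are given as a unit quaternion [w, x, y, z].
In Python, from cell import manip gives the robot as it stands.
- The arm moves only by the tool move_arm, never from a script. Its argument "moves" is a list of rows, each an object with "jaw": the opening, from 0 (shut) to 1 (fully open); "travel": the shift along the world's x, y, z in m, a list of three; "yaw": the turn about the world's z in rad. In form: [{"jaw": jaw, "travel": [dx, dy, dz], "yaw": yaw}, ...]. A call has 1 to 10 rows; each row is the pose to reach, as a shift and turn from the pose commanded when the call began; what a row does not reach only later rows make up. A row lasts 1/10 s, in which the tool goes at most 50 mm and 8.59 degrees, less where a joint would pass 70% of its speed; a pose out of reach is approached as far as the arm can. A call with a gripper value outside its range is refused whole. The fingers move at their own pace and stop on an object; the grip force is fixed at half the most. Time passes only in rows, so rows that repeat a pose let the fingers close. It gives the time, the measured TCP pose, the force, the opening and the grip force at its end, in the units of the state.
- manip.read_state(): the state, without advancing time (a new reading comes with each control period).
- manip.get_image(name): name is "scene" or "top"; returns the picture (400x640x3 uint8, red, green, blue); there is no depth.
- manip.calibration(name): a dict with "fx", "fy", "cx", "cy" (pixels), "position" and "attitude" of the camera in the world. Camera axes: x right, y up, looking along -z (the intrinsics and any distortion apply to the point x, -y, -z); pixel columns grow to the right and rows downward; lengths in mm; the calibration is good to about 2 mm. A picture is of the moment at which its call begins. calibration takes no time and is no camera call.
- manip.finish_job(): hands the job in; it is judged then, once.
Trained networks look in the newest picture that a camera, given by its name, has taken for a name from the list of things; names that differ only in an ending like _2 or _b are one class to them, and where a whole thing is asked for, a point or a joint stands for the part that bears it (a point fixed in the world has none). Each returns a list of dicts, best first, with "conf" (0 to 1); they miss things now and then, are a little off and sometimes report something else, mostly with a low value. They report only what shows in the picture. A call takes as long as a camera call. They do not tell look-alikes from the thing itself.
- manip.regions_of(camera, label): "pixels" (400x640 bool, what is visible of it) and "extent" ([left, top, right, bottom] as shares, 0 to 1, of the picture: columns of its width, rows of its height, round what is visible of it).
- manip.tip_of(camera, label): "position" ([column, row] as shares, 0 to 1, of the picture: columns of its width, rows of its height: a listed point, or the origin of a listed thing).
The state is a dict: "time_s": time; "joints": joint angles; "joint_vel": joint speeds; "effort": joint torques, N m; "eef_pos": TCP position; "ee_rot": TCP orientation; "contact_force": force on the tool from outside, world axes, zero at the start; "ft_torque": the same for the moment, N m; "finger_gap": finger opening in mm; "finger_force": force on a finger pad.
Only numpy, scipy, OpenCV 4.12 (cv2) and the standard library are available. Lean on these libraries where they do the work, as an engineer would, in place of code of your own. Each camera call takes 0.05 s, during which the arm holds its last target. There are 200 camera calls.

## Working session

There is one attempt and no reset: what is moved stays moved. The work goes in short steps, Python scripts to look and compute and a tool call to move; the robot and the scene stay as the last step left them, time stands still between calls to the robot, and variables do not carry over. Pictures are saved under pics/ and viewed, at most 12 in all, crops included, and the job is handed in when it is done.

Besides the shell and the picture viewer there is one more tool, called after "Request:" as name([rows], argument=value, ...), one row to a line, values as JSON. move_arm: Moves the arm, as the interface text tells. Its arguments: {"type":"object","properties":{"moves":{"type":"array"}},"required":["moves"]}

```bash
mkdir -p pics; ls; cat > h.py <<'E'
from cell import manip
import numpy as np, cv2
from scipy.spatial.transform import Rotation as R
def ray(cam,u,v):
    c=manip.calibration(cam); q=c["attitude"]
    d=np.array([(u-c["cx"])/c["fx"],-(v-c["cy"])/c["fy"],-1.])
    return np.array(c["position"],float), R.from_quat([q[1],q[2],q[3],q[0]]).apply(d)
def at_z(cam,u,v,z):
    p,d=ray(cam,u,v); return p+d*(z-p[2])/d[2]
def proj(cam,P):
    c=manip.calibration(cam); q=c["attitude"]
    x=R.from_quat([q[1],q[2],q[3],q[0]]).inv().apply(np.array(P,float)-c["position"])
    return c["cx"]+c["fx"]*x[0]/-x[2], c["cy"]+c["fy"]*-x[1]/-x[2]
def tri(u1,u2):
    p,d=ray("top",*u1);q,e=ray("scene",*u2);d/=np.linalg.norm(d);e/=np.linalg.norm(e)
    s=np.linalg.lstsq(np.c_[d,-e],q-p,rcond=None)[0]
    a,b=p+s[0]*d,q+s[1]*e
    return (a+b)/2,np.linalg.norm(a-b)
E
python3 - <<'E'
from h import *
for n in("top","scene"):
    im=manip.get_image(n); cv2.imwrite(f"pics/{n}0.png",im[:,:,::-1])
    print(n,manip.calibration(n))
Z=dict(stylus_grip=106,stylus_tip=15,stand_hole=75,yellow_dot=34,red_dot=34,lid_handle=136,lid_hinge=94,stylus=15,stand=0)
for l,z in Z.items():
    for n in("top","scene"):
        for r in manip.tip_of(n,l)[:4]:
            u,v=r["position"][0]*640,r["position"][1]*400
            print(l,n,round(r["conf"],2),round(u,1),round(v,1),at_z(n,u,v,z).round(0))
print(manip.read_state(),manip.tip_reach)
E
```

```text
pics
top {'fx': 364.6993129573654, 'fy': 364.6993129573654, 'cx': 319.40443135666237, 'cy': 200.93144991186745, 'position': array([ 444.87606509,  -77.05355134, 1047.18199572]), 'attitude': array([-0.69911303, -0.05542661,  0.04477146,  0.71145231])}
scene {'fx': 464.8941163578178, 'fy': 464.8941163578178, 'cx': 321.8783652820425, 'cy': 199.5561186465855, 'position': array([1219.66542302, -611.83025436,  746.82703721]), 'attitude': array([0.80776328, 0.3976002 , 0.19086254, 0.39115732])}
stylus_grip top 0.69 312.8 205.6 [567. -47. 106.]
stylus_grip top 0.6 314.9 241.3 [475. -51. 106.]
stylus_grip scene 0.67 311.2 173.0 [471. -49. 106.]
stylus_grip scene 0.57 336.1 194.1 [574. -56. 106.]
stylus_tip top 0.45 310.8 240.8 [479. -37.  15.]
stylus_tip scene 0.83 334.3 228.1 [583. -67.  15.]
stand_hole top 0.74 314.8 240.6 [478. -50.  75.]
stand_hole top 0.56 375.3 222.2 [ 524. -211.   75.]
stand_hole scene 0.58 312.7 184.7 [477. -50.  75.]
yellow_dot top 0.63 414.7 219.7 [ 532. -327.   34.]
yellow_dot scene 0.66 226.2 262.7 [ 543. -334.   34.]
red_dot top 0.75 373.5 222.2 [ 527. -212.   34
[... 707 characters left out ...]
56272e+00,  3.50698254e-01,  1.65180660e+00,  9.94887756e-06,
        1.13910569e+00, -8.46452356e-02]), 'joint_vel': array([ 6.52501591e-05, -3.59086302e-04,  1.43034538e-03,  1.85456563e-03,
        7.67917010e-04, -1.94256381e-03]), 'effort': array([-3.52629149e-04, -5.06036210e+01, -2.91644382e+01, -1.23393606e-04,
        5.36997759e-04, -2.02087512e-05]), 'eef_pos': array([ 203.94174926, -510.77169801,  253.2880005 ]), 'ee_rot': array([-9.37454007e-06,  9.82016067e-01,  1.88797364e-01,  3.55247660e-06]), 'contact_force': array([ 0.20218567,  0.30653202, -0.37322746]), 'ft_torque': array([-0.08530626,  0.08894901, -0.01472619]), 'finger_force': 0.0, 'finger_gap': 85.21769298488348} 22.0
```

View pics/top0.png

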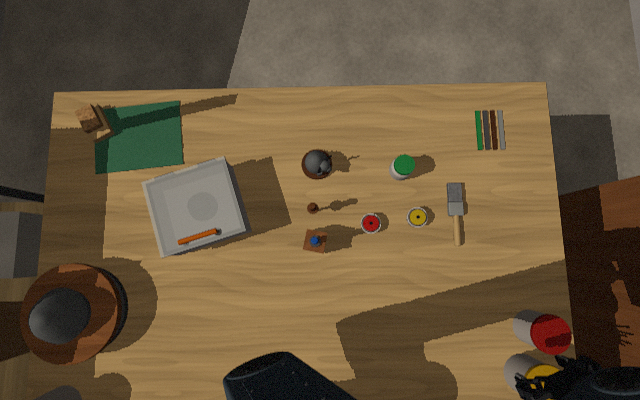

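View pics/scene0.png

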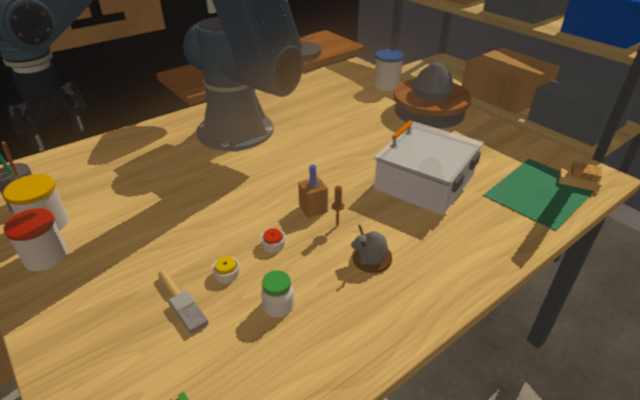

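The candidates for the stylus are the blue-handled one in the wooden stand (top 315,241; scene 312,175) and a brown one standing loose on the table (top 312,207; scene 338,195). The blue handle in the stand matches the description. The dots are at top (371,223) for red and (417,217) for yellow. The orange handle is at top (199,236). I'll check this in a close crop and refine the positions.

```bash
python3 - <<'E'
from h import *
t=cv2.imread("pics/top0.png"); s=cv2.imread("pics/scene0.png")
a=cv2.resize(t[190:260,270:440],None,fx=4.5,fy=4.5,interpolation=cv2.INTER_CUBIC)
b=cv2.resize(s[160:280,210:350],None,fx=2.3,fy=2.3,interpolation=cv2.INTER_CUBIC)
c=cv2.resize(t[150:260,140:260],None,fx=2.5,fy=2.5,interpolation=cv2.INTER_CUBIC)
o=np.zeros((600,780,3),np.uint8);o[:a.shape[0],:a.shape[1]]=a;o[316:316+b.shape[0],:b.shape[1]]=b;o[316:316+c.shape[0],400:400+c.shape[1]]=c
cv2.imwrite("pics/crop1.png",o)
def blobs(im,lo,hi,roi):
    h=cv2.cvtColor(im,cv2.COLOR_BGR2HSV);m=cv2.inRange(h,lo,hi);k=np.zeros_like(m);x0,y0,x1,y1=roi;k[y0:y1,x0:x1]=m[y0:y1,x0:x1]
    ys,xs=np.nonzero(k);return np.c_[xs,ys].astype(np.float32)
col=dict(blue=((105,100,40),(130,255,255)),red=((0,180,90),(6,255,255)),yellow=((22,160,120),(32,255,255)),orange=((7,200,120),(16,255,255)))
roi={"blue":((300,225,330,255),(300,155,325,195)),"red":((355,210,385,235),(255,220,290,250)),"yellow":((402,205,432,230),(210,250,245,280)),"orange":((170,220,230,250),(385,115,420,145))}
for k in col:
    for n,im,r in(("top",t,roi[k][0]),("scene",s,roi[k][1])):
        p=blobs(im,*col[k],r)
        if len(p)<4: print(k,n,len(p));continue
        (cx,cy),wh,an=cv2.minAreaRect(p); lo,hi=p.min(0),p.max(0)
        z=dict(blue=106,red=34,yellow=34,orange=136)[k]
        cx,cy=(p.mean(0) if k in("blue",) else (cx,cy))
        print(k,n,len(p),lo,hi,"c",round(cx,1),round(cy,1),np.round(wh,1),round(an,1),at_z(n,cx,cy,z).round(1))
        if k=="orange":
            b=cv2.boxPoints(cv2.minAreaRect(p));print([at_z(n,*q,z).round(0)[:2].tolist() for q in b])
# lid outline top quad
h=cv2.cvtColor(t,cv2.COLOR_BGR2HSV)
for n in("top",):
    for r in manip.regions_of(n,"curing_box")[:1]:
        m=r["pixels"].astype(np.uint8);pts=np.argwhere(m)[:,::-1].astype(np.float32)
        q=cv2.boxPoints(cv2.minAreaRect(pts));print("box",r["conf"],q.round(0).tolist(),[at_z(n,*x,106).round(0)[:2].tolist() for x in q])
E
```

```text
blue top 41 [311. 237.] [317. 243.] c 314.1 240.1 [6. 6.] 90.0 [477.9 -48.8 106. ]
blue scene 10 [311. 165.] [314. 167.] c 312.5 166.2 [2. 3.] 90.0 [449.2 -28.7 106. ]
red top 170 [363. 216.] [378. 230.] c 370.5 223.0 [14. 15.] 90.0 [ 525.2 -203.8   34. ]
red scene 140 [264. 229.] [281. 240.] c 272.5 234.5 [11. 17.] 90.0 [ 529.7 -206.5   34. ]
yellow top 184 [410. 209.] [425. 224.] c 417.5 216.5 [15. 15.] 90.0 [ 540.9 -334.7   34. ]
yellow scene 284 [215. 256.] [235. 273.] c 225.2 264.5 [16.8 20.2] 71.6 [ 546.8 -338.1   34. ]
orange top 150 [178. 229.] [215. 243.] c 196.4 236.3 [ 3.8 39.2] 72.3 [491.5 244.9 136. ]
[[482.0, 293.0], [510.0, 200.0], [501.0, 197.0], [473.0, 290.0]]
orange scene 91 [393. 121.] [411. 137.] c 401.9 128.9 [ 4.  24.1] 48.8 [490.3 242.1 136. ]
[[498.0, 196.0], [466.0, 298.0], [483.0, 291.0], [513.0, 190.0]]
box 0.71 [[138.0, 181.0], [228.0, 153.0], [253.0, 232.0], [162.0, 260.0]] [[642.0, 416.0], [713.0, 177.0], [502.0, 110.0], [435.0, 342.0]]
```

View pics/crop1.png

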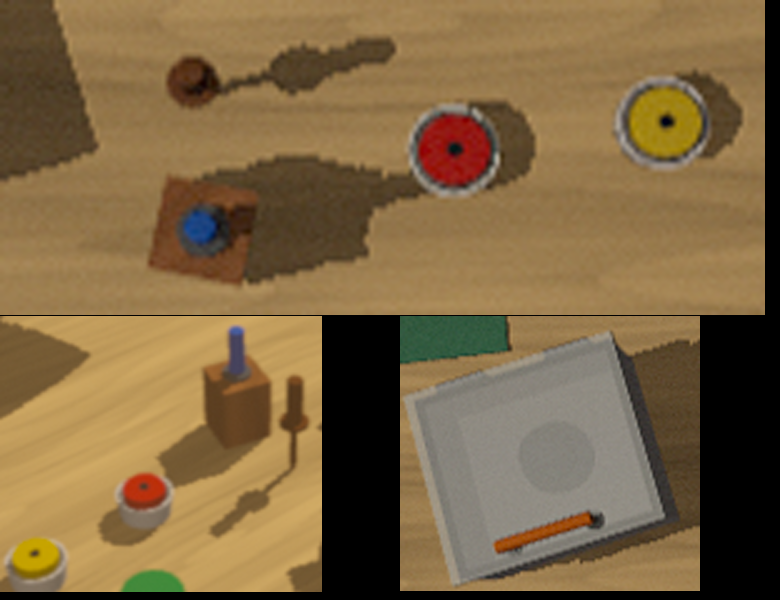

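The crop confirms it. The blue stylus hangs by its collar in the wooden stand at about (478,-50), and the brown wooden one is the decoy. The heights and cameras agree to within about 5 mm. Targets are yellow (543,-336), red (527,-205) and the handle at (491,243) with the box yaw near 0.3 rad.

Request:
move_arm([
  {"jaw":0.7,"travel":[0.274,0.461,-0.05],"yaw":0},
  {"jaw":0.7,"travel":[0.274,0.461,-0.05],"yaw":0},
  {"jaw":0.7,"travel":[0.274,0.461,-0.05],"yaw":0},
  {"jaw":0.7,"travel":[0.274,0.461,-0.05],"yaw":0},
  {"jaw":0.7,"travel":[0.274,0.461,-0.05],"yaw":0},
  {"jaw":0.7,"travel":[0.274,0.461,-0.05],"yaw":0},
  {"jaw":0.7,"travel":[0.274,0.461,-0.05],"yaw":0},
  {"jaw":0.7,"travel":[0.274,0.461,-0.05],"yaw":0},
  {"jaw":0.7,"travel":[0.274,0.461,-0.05],"yaw":0},
  {"jaw":0.7,"travel":[0.274,0.461,-0.05],"yaw":0},
])

```text
time_s: 2.05
eef_pos: [459.1, -80.9, 206.9]
ee_rot: [0.0, 0.982, 0.189, 0.0]
contact_force: [0.8, -1.6, 0.8]
finger_gap: 59.6
finger_force: 0.0
```

Request:
move_arm([
  {"jaw":0.7,"travel":[0.019,0.031,-0.01],"yaw":0},
  {"jaw":0.7,"travel":[0.019,0.031,-0.01],"yaw":0},
  {"jaw":0.7,"travel":[0.019,0.031,-0.04],"yaw":0},
  {"jaw":0.7,"travel":[0.019,0.031,-0.07],"yaw":0},
  {"jaw":0.7,"travel":[0.019,0.031,-0.096],"yaw":0},
  {"jaw":0.7,"travel":[0.019,0.031,-0.096],"yaw":0},
])

```text
time_s: 2.65
eef_pos: [475.5, -52.0, 108.6]
ee_rot: [-0.001, 0.982, 0.189, -0.002]
contact_force: [-0.3, 1.0, 1.0]
finger_gap: 59.9
finger_force: 0.0
```

```bash
python3 - <<'E'
from h import *
t=manip.get_image("top")[:,:,::-1];s=manip.get_image("scene")[:,:,::-1]
st=manip.read_state();print(st["eef_pos"],st["contact_force"])
a=cv2.resize(t[190:290,260:370],None,fx=4,fy=4,interpolation=cv2.INTER_CUBIC)
b=cv2.resize(s[100:230,270:370],None,fx=3.2,fy=3.2,interpolation=cv2.INTER_CUBIC)
o=np.zeros((420,780,3),np.uint8);o[:400,:440]=a;o[:416,450:770]=b;cv2.imwrite("pics/g1.png",o)
E
```

```text
[477.36499965 -52.27551242 111.47325007] [0.71424329 0.56687959 0.48091994]
```

View pics/g1.png

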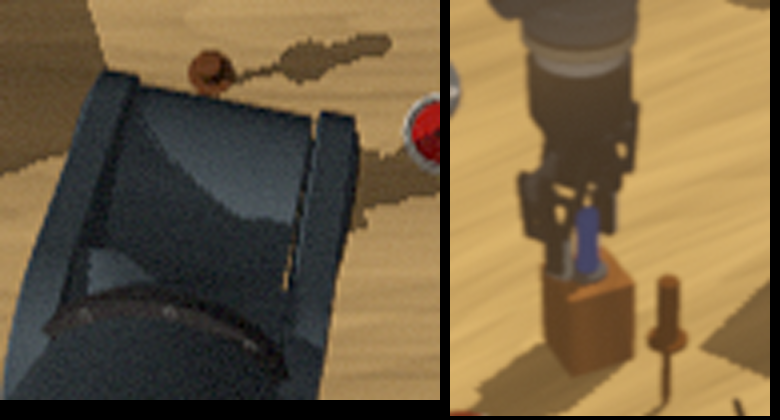

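The picture shows the handle (crop 587,240) between the fingers. The fingertips are just above the collar. I'll close the jaw.

Request:
move_arm([
  {"jaw":0,"travel":[0,0,0],"yaw":0},
  {"jaw":0,"travel":[0,0,0],"yaw":0},
  {"jaw":0,"travel":[0,0,0],"yaw":0},
  {"jaw":0,"travel":[0,0,0],"yaw":0},
  {"jaw":0,"travel":[0,0,0],"yaw":0},
  {"jaw":0,"travel":[0,0,0],"yaw":0},
  {"jaw":0,"travel":[0,0,0],"yaw":0},
])

```text
time_s: 3.45
eef_pos: [477.7, -52.0, 111.9]
ee_rot: [0.0, 0.982, 0.189, 0.001]
contact_force: [-1.7, -0.2, 8.3]
finger_gap: 16.4
finger_force: 58.2
```

Request:
move_arm([
  {"jaw":0,"travel":[0,0,0.01],"yaw":0},
  {"jaw":0,"travel":[0,0,0.03],"yaw":0},
  {"jaw":0,"travel":[0,0,0.06],"yaw":0},
  {"jaw":0,"travel":[0,0,0.09],"yaw":0},
  {"jaw":0,"travel":[0,0,0.1],"yaw":0},
  {"jaw":0,"travel":[0,0,0.1],"yaw":0},
  {"jaw":0,"travel":[0,0,0.1],"yaw":0},
])

```text
time_s: 4.15
eef_pos: [476.8, -51.7, 210.1]
ee_rot: [-0.0, 0.982, 0.189, -0.0]
contact_force: [-0.4, -0.2, 0.4]
finger_gap: 16.6
finger_force: 58.5
```

```bash
python3 - <<'E'
from h import *
t=manip.get_image("top")[:,:,::-1];s=manip.get_image("scene")[:,:,::-1]
st=manip.read_state();print(st["eef_pos"],st["contact_force"],st["finger_gap"],st["ee_rot"])
for z in (112,142):print(proj("scene",[478,-50,z]))
cv2.imwrite("pics/s2.png",s)
for r in manip.tip_of("scene","stylus_tip"):print(r)
o=cv2.resize(s[80:230,260:400],None,fx=4,fy=4,interpolation=cv2.INTER_CUBIC);cv2.imwrite("pics/g2.png",o)
print(proj("scene",[478,-50,115]))
E
```

```text
[476.65771368 -51.68872618 209.64592647] [-0.48804189  0.4037148  -0.61695824] 16.59316183531178 [-4.35257617e-04  9.82017201e-01  1.88788116e-01 -1.03648889e-03]
(np.float64(312.74551308155185), np.float64(172.33719388476285))
(np.float64(312.6282592439469), np.float64(161.90242624981528))
{'position': [0.4916, 0.42], 'conf': 0.63}
{'position': [0.5241, 0.5685], 'conf': 0.55}
(np.float64(312.73396002855316), np.float64(171.30905334814793))
```

View pics/g2.png

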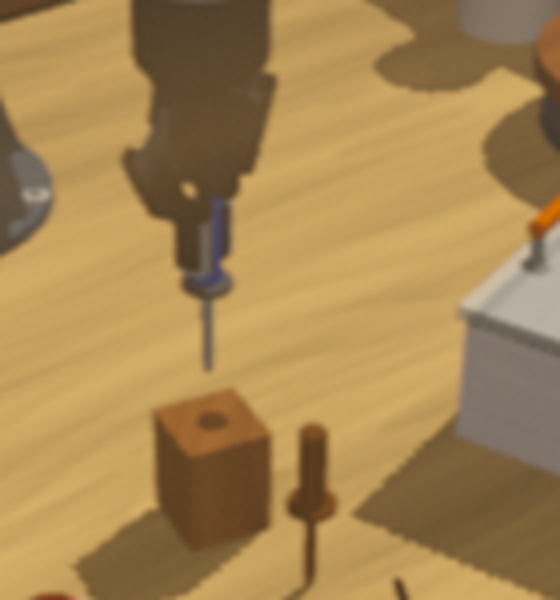

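The stylus is held upright with its tip at crop (208,370), or pixel (312,172), just above the hole. This matches the predicted (312.7,172). Next is the yellow dot.

Request:
move_arm([
  {"jaw":0,"travel":[0.01,-0.045,0],"yaw":0},
  {"jaw":0,"travel":[0.021,-0.09,0],"yaw":0},
  {"jaw":0,"travel":[0.032,-0.135,0],"yaw":0},
  {"jaw":0,"travel":[0.043,-0.18,0],"yaw":0},
  {"jaw":0,"travel":[0.054,-0.225,0],"yaw":0},
  {"jaw":0,"travel":[0.064,-0.265,0],"yaw":0},
  {"jaw":0,"travel":[0.064,-0.286,-0.02],"yaw":0},
  {"jaw":0,"travel":[0.064,-0.286,-0.05],"yaw":0},
  {"jaw":0,"travel":[0.064,-0.286,-0.065],"yaw":0},
  {"jaw":0,"travel":[0.064,-0.286,-0.065],"yaw":0},
])

```text
time_s: 5.3
eef_pos: [540.2, -336.7, 143.0]
ee_rot: [-0.002, 0.982, 0.189, -0.002]
contact_force: [-0.1, 0.6, -0.5]
finger_gap: 16.8
finger_force: 58.7
```

```bash
python3 - <<'E'
from h import *
s=manip.get_image("scene")[:,:,::-1]
st=manip.read_state();p=st["eef_pos"];print(p,st["contact_force"])
t=p-[0,0,97];print("pred tip px",proj("scene",t),"dot",proj("scene",[542,-336,34]))
o=cv2.resize(s[190:290,170:300],None,fx=6,fy=6,interpolation=cv2.INTER_CUBIC);cv2.imwrite("pics/g3.png",o)
E
```

```text
[ 541.01346567 -337.1597871   145.01755676] [ 0.45938407 -0.29279237  0.4253147 ]
pred tip px (np.float64(223.40186943691486), np.float64(258.01776096275745)) dot (np.float64(224.94469255257943), np.float64(262.7360909526469))
```

View pics/g3.png

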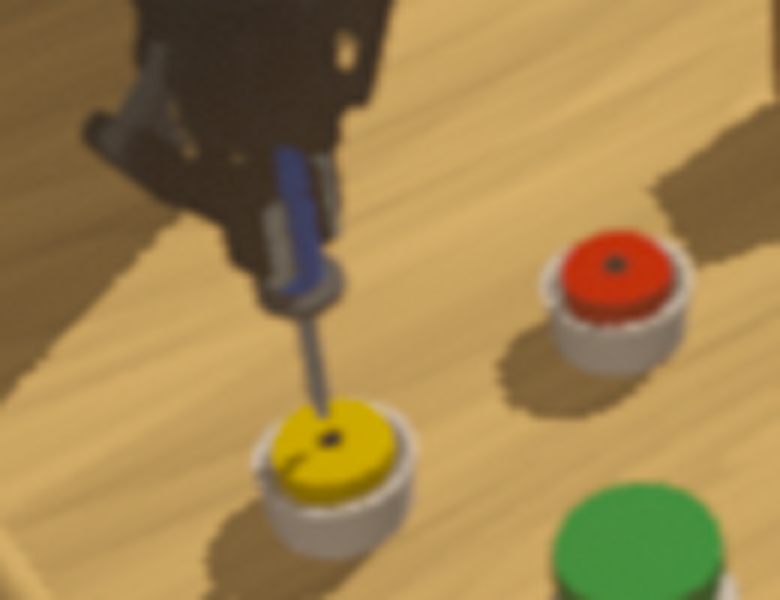

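The picture shows the tip at crop (322,412), just above the dark dot at (331,438), as predicted. I'll touch about 4 mm deep.

Request:
move_arm([
  {"jaw":0,"travel":[0.001,0.001,-0.01],"yaw":0},
  {"jaw":0,"travel":[0.001,0.001,-0.014],"yaw":0},
  {"jaw":0,"travel":[0.001,0.001,-0.016],"yaw":0},
  {"jaw":0,"travel":[0.001,0.001,-0.018],"yaw":0},
  {"jaw":0,"travel":[0.001,0.001,-0.018],"yaw":0},
  {"jaw":0,"travel":[0.001,0.001,-0.018],"yaw":0},
  {"jaw":0,"travel":[0.001,0.001,-0.018],"yaw":0},
])

```text
time_s: 6.05
eef_pos: [542.4, -336.8, 128.2]
ee_rot: [0.0, 0.982, 0.189, 0.0]
contact_force: [0.4, 1.0, 0.6]
finger_gap: 16.4
finger_force: 58.5
```

Request:
move_arm([
  {"jaw":0,"travel":[0,0,-0.002],"yaw":0},
  {"jaw":0,"travel":[0,0,-0.002],"yaw":0},
  {"jaw":0,"travel":[0,0,-0.002],"yaw":0},
])

```text
time_s: 6.35
eef_pos: [542.4, -337.0, 126.0]
ee_rot: [0.0, 0.982, 0.189, 0.0]
contact_force: [-0.0, 0.8, 1.3]
finger_gap: 16.4
finger_force: 58.5
```

```bash
python3 - <<'E'
from h import *
s=manip.get_image("scene")[:,:,::-1];a=[manip.read_state()]
for i in range(2):manip.get_image("top");a.append(manip.read_state())
print([(x["eef_pos"].round(1),x["contact_force"].round(2)) for x in a])
E
```

```text
[(array([ 542.4, -336.9,  126. ]), array([0.4 , 0.46, 2.11])), (array([ 542.4, -336.9,  126. ]), array([ 0.56, -0.27,  2.34])), (array([ 542.4, -336.9,  126. ]), array([0.9 , 1.28, 2.2 ]))]
```

The force is 2.2 N, so contact is confirmed. Now the red dot.

Request:
move_arm([
  {"jaw":0,"travel":[0,0,0.025],"yaw":0},
  {"jaw":0,"travel":[-0.005,0.04,0.025],"yaw":0},
  {"jaw":0,"travel":[-0.01,0.085,0.025],"yaw":0},
  {"jaw":0,"travel":[-0.014,0.131,0.025],"yaw":0},
  {"jaw":0,"travel":[-0.014,0.131,0.025],"yaw":0},
  {"jaw":0,"travel":[-0.014,0.131,0.015],"yaw":0},
  {"jaw":0,"travel":[-0.014,0.131,0.007],"yaw":0},
  {"jaw":0,"travel":[-0.014,0.131,0.003],"yaw":0},
  {"jaw":0,"travel":[-0.014,0.131,0.0],"yaw":0},
  {"jaw":0,"travel":[-0.014,0.131,0.0],"yaw":0},
])

```text
time_s: 7.5
eef_pos: [528.2, -206.4, 125.5]
ee_rot: [-0.0, 0.982, 0.188, -0.0]
contact_force: [0.6, 0.5, 2.9]
finger_gap: 16.5
finger_force: 58.9
```

```bash
python3 - <<'E'
from h import *
s=manip.get_image("scene")[:,:,::-1];a=[manip.read_state()]
for i in range(3):manip.get_image("top");a.append(manip.read_state())
print([(x["eef_pos"].round(1),x["contact_force"].round(2)) for x in a])
o=cv2.resize(s[170:290,190:320],None,fx=5,fy=5,interpolation=cv2.INTER_CUBIC);cv2.imwrite("pics/g4.png",o)
E
```

```text
[(array([ 528.2, -206.4,  125.8]), array([-0.94, -0.23,  2.18])), (array([ 528.3, -206.3,  126. ]), array([-1.53, -0.71,  2.09])), (array([ 528.3, -206.2,  126.1]), array([-2.17, -0.7 ,  2.47])), (array([ 528.3, -206.2,  126.1]), array([-1.06, -0.96,  2.45]))]
```

View pics/g4.png

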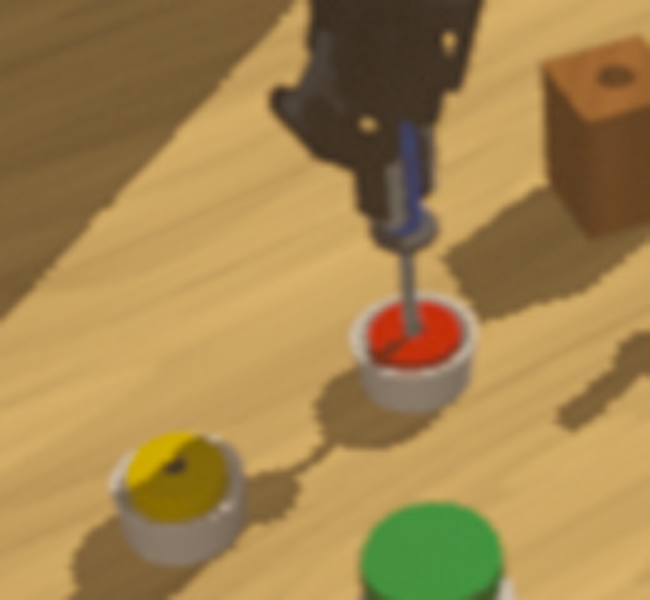

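The tip is on the centre of the red pad (crop 413,330) with 2.3 N. Back to the stand.

Request:
move_arm([
  {"jaw":0,"travel":[0,0,0.04],"yaw":0},
  {"jaw":0,"travel":[0,0,0.082],"yaw":0},
  {"jaw":0,"travel":[-0.015,0.045,0.082],"yaw":0},
  {"jaw":0,"travel":[-0.03,0.09,0.08],"yaw":0},
  {"jaw":0,"travel":[-0.045,0.13,0.08],"yaw":0},
  {"jaw":0,"travel":[-0.051,0.154,0.075],"yaw":0},
  {"jaw":0,"travel":[-0.051,0.154,0.065],"yaw":0},
  {"jaw":0,"travel":[-0.051,0.154,0.065],"yaw":0},
  {"jaw":0,"travel":[-0.051,0.154,0.065],"yaw":0},
])

```text
time_s: 8.6
eef_pos: [477.6, -52.5, 190.8]
ee_rot: [0.0, 0.982, 0.188, -0.0]
contact_force: [1.0, -0.5, -0.5]
finger_gap: 16.1
finger_force: 58.9
```

```bash
python3 - <<'E'
from h import *
s=manip.get_image("scene")[:,:,::-1]
st=manip.read_state();print(st["eef_pos"],st["contact_force"])
o=cv2.resize(s[110:230,260:370],None,fx=5,fy=5,interpolation=cv2.INTER_CUBIC);cv2.imwrite("pics/g5.png",o)
print(proj("scene",[478,-50,75]),proj("scene",st["eef_pos"]+[.7,1.9,-97]))
E
```

```text
[477.67962722 -52.65993047 190.97202714] [-0.12954048 -1.36578272 -0.69885832]
(np.float64(312.8849643666124), np.float64(184.74737836763202)) (np.float64(312.6618794012868), np.float64(178.6266822411629))
```

View pics/g5.png

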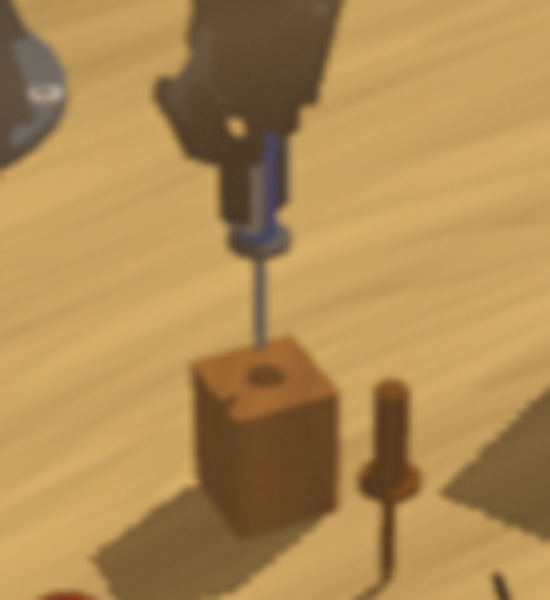

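Request:
move_arm([
  {"jaw":0,"travel":[0,0.001,-0.005],"yaw":0},
  {"jaw":0,"travel":[0,0.001,-0.015],"yaw":0},
  {"jaw":0,"travel":[0,0.001,-0.025],"yaw":0},
  {"jaw":0,"travel":[0,0.001,-0.035],"yaw":0},
  {"jaw":0,"travel":[0,0.001,-0.035],"yaw":0},
])

```text
time_s: 9.15
eef_pos: [476.5, -50.7, 154.2]
ee_rot: [-0.001, 0.982, 0.189, -0.001]
contact_force: [0.3, -0.0, -0.0]
finger_gap: 16.2
finger_force: 58.9
```

Request:
move_arm([
  {"jaw":0,"travel":[0,0,-0.012],"yaw":0},
  {"jaw":0,"travel":[0,0,-0.024],"yaw":0},
  {"jaw":0,"travel":[0,0,-0.034],"yaw":0},
  {"jaw":0,"travel":[0,0,-0.041],"yaw":0},
  {"jaw":0,"travel":[0,0,-0.041],"yaw":0},
  {"jaw":0,"travel":[0,0,-0.041],"yaw":0},
])

```text
time_s: 9.75
eef_pos: [477.4, -50.8, 114.9]
ee_rot: [0.0, 0.982, 0.189, -0.0]
contact_force: [0.1, -0.5, -0.1]
finger_gap: 16.4
finger_force: 58.9
```

Request:
move_arm([
  {"jaw":0,"travel":[0,0,-0.002],"yaw":0},
  {"jaw":0,"travel":[0,0,-0.002],"yaw":0},
  {"jaw":0.4,"travel":[0,0,-0.002],"yaw":0},
  {"jaw":0.4,"travel":[0,0,-0.002],"yaw":0},
  {"jaw":0.7,"travel":[0,0,-0.002],"yaw":0},
  {"jaw":0.7,"travel":[0,0,-0.002],"yaw":0},
  {"jaw":0.7,"travel":[0,0,-0.002],"yaw":0},
])

```text
time_s: 10.45
eef_pos: [477.3, -50.8, 112.9]
ee_rot: [0.0, 0.982, 0.189, 0.0]
contact_force: [-0.2, -0.0, 0.5]
finger_gap: 59.9
finger_force: 0.0
```

```bash
python3 - <<'E'
from h import *
s=manip.get_image("scene")[:,:,::-1]
st=manip.read_state();print(st["eef_pos"],st["contact_force"],st["finger_gap"])
o=cv2.resize(s[110:230,260:370],None,fx=5,fy=5,interpolation=cv2.INTER_CUBIC);cv2.imwrite("pics/g6.png",o)
E
```

```text
[477.2874108  -50.82680709 112.90837439] [0.03183083 0.51005684 0.07796856] 60.06249481232425
```

View pics/g6.png

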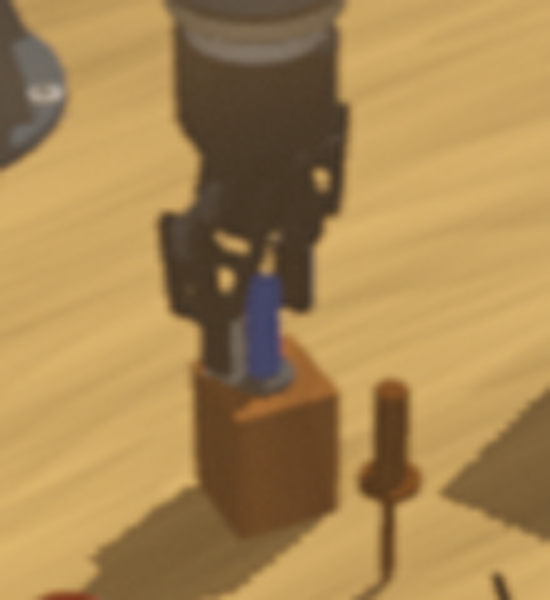

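The stylus hangs upright with its collar on the stand and the fingers are clear of it. I'll rise and go over to the lid handle while turning.

Request:
move_arm([
  {"jaw":0.7,"travel":[0,0,0.03],"yaw":0},
  {"jaw":0.7,"travel":[0,0,0.075],"yaw":0},
  {"jaw":0.7,"travel":[0,0,0.12],"yaw":0},
  {"jaw":0.7,"travel":[0,0.04,0.12],"yaw":0.15},
  {"jaw":0.7,"travel":[0,0.085,0.12],"yaw":0.3},
  {"jaw":0.7,"travel":[0.005,0.13,0.12],"yaw":0.45},
  {"jaw":0.7,"travel":[0.01,0.175,0.12],"yaw":0.6},
  {"jaw":0.7,"travel":[0.014,0.22,0.12],"yaw":0.75},
  {"jaw":0.7,"travel":[0.014,0.265,0.12],"yaw":0.9},
  {"jaw":0.7,"travel":[0.014,0.293,0.12],"yaw":1.05},
])

```text
time_s: 11.5
eef_pos: [490.9, 244.9, 232.8]
ee_rot: [-0.0, 0.753, 0.658, 0.0]
contact_force: [0.4, -0.5, -0.3]
finger_gap: 59.8
finger_force: 0.0
```

Request:
move_arm([
  {"jaw":0.7,"travel":[0,0,0],"yaw":0.15},
  {"jaw":0.7,"travel":[0,0,0],"yaw":0.3},
  {"jaw":0.7,"travel":[0,0,0],"yaw":0.44},
  {"jaw":0.7,"travel":[0,0,0],"yaw":0.44},
  {"jaw":0.7,"travel":[0,0,0],"yaw":0.44},
])

```text
time_s: 12.0
eef_pos: [491.3, 242.1, 232.8]
ee_rot: [-0.0, 0.596, 0.803, -0.0]
contact_force: [-0.8, -0.2, 0.1]
finger_gap: 59.8
finger_force: 0.0
```

```bash
python3 - <<'E'
from h import *
s=manip.get_image("scene")[:,:,::-1]
st=manip.read_state();q=st["ee_rot"];y=R.from_quat([q[1],q[2],q[3],q[0]]).apply([0,1,0]);print(st["eef_pos"],np.arctan2(y[1],y[0]),st["joints"])
o=cv2.resize(s[60:200,340:500],None,fx=4,fy=4,interpolation=cv2.INTER_CUBIC);cv2.imwrite("pics/g7.png",o)
print(proj("scene",st["eef_pos"]),proj("scene",[491,243,136]))
E
```

```text
[491.26551001 242.10119789 232.85696382] 0.29498275173051536 [3.72855216e-01 3.68819309e-01 1.67983058e+00 4.85399356e-05
 1.09301844e+00 7.78501447e-02]
(np.float64(406.29850677874384), np.float64(95.50438711539168)) (np.float64(402.3513900096464), np.float64(128.93206985984963))
```

View pics/g7.png

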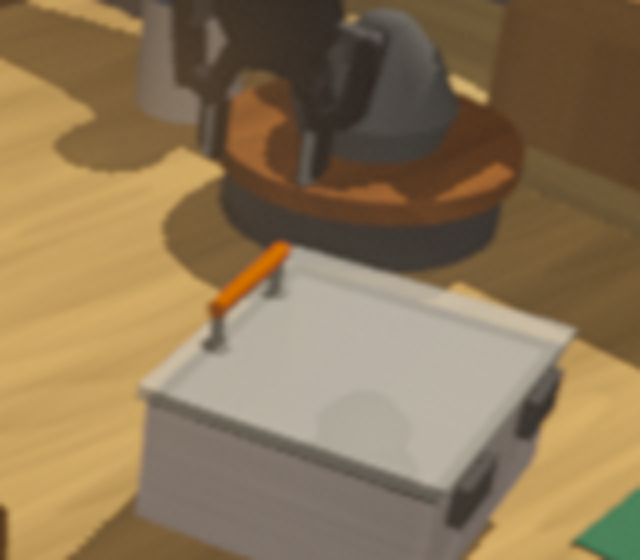

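The picture shows the fingers straddling above the bar (crop 250,278), with clear hinges on the far side. I'll descend around the bar.

Request:
move_arm([
  {"jaw":0.7,"travel":[0,0,-0.03],"yaw":0},
  {"jaw":0.7,"travel":[0,0,-0.055],"yaw":0},
  {"jaw":0.7,"travel":[0,0,-0.075],"yaw":0},
  {"jaw":0.7,"travel":[0,0,-0.09],"yaw":0},
  {"jaw":0.7,"travel":[0,0,-0.094],"yaw":0},
  {"jaw":0.7,"travel":[0,0,-0.094],"yaw":0},
  {"jaw":0.7,"travel":[0,0,-0.094],"yaw":0},
])

```text
time_s: 12.75
eef_pos: [491.7, 242.3, 139.7]
ee_rot: [0.0, 0.594, 0.804, 0.0]
contact_force: [0.4, 0.3, 0.3]
finger_gap: 59.5
finger_force: 0.0
```

Request:
move_arm([
  {"jaw":0,"travel":[0,0,0],"yaw":0},
  {"jaw":0,"travel":[0,0,0],"yaw":0},
  {"jaw":0,"travel":[0,0,0],"yaw":0},
  {"jaw":0,"travel":[0,0,0],"yaw":0},
  {"jaw":0,"travel":[0,0,0],"yaw":0},
  {"jaw":0,"travel":[0,0,0],"yaw":0},
  {"jaw":0,"travel":[0,0,0],"yaw":0},
])

```text
time_s: 13.45
eef_pos: [493.0, 242.7, 139.7]
ee_rot: [0.001, 0.594, 0.804, 0.002]
contact_force: [7.7, 1.7, -2.1]
finger_gap: 12.1
finger_force: 58.4
```

The bar is gripped. I'll lift gently along the lid's arc, in millimetre steps.

Request:
move_arm([
  {"jaw":0,"travel":[0.001,0,0.0005],"yaw":0},
  {"jaw":0,"travel":[0.001,0,0.001],"yaw":0},
  {"jaw":0,"travel":[0.001,0,0.0015],"yaw":0},
  {"jaw":0,"travel":[0.001,0,0.002],"yaw":0},
  {"jaw":0,"travel":[0.0015,0,0.0025],"yaw":0},
  {"jaw":0,"travel":[0.0015,0,0.003],"yaw":0},
  {"jaw":0,"travel":[0.0015,0,0.003],"yaw":0},
])

```text
time_s: 14.15
eef_pos: [493.2, 242.7, 140.8]
ee_rot: [0.0, 0.594, 0.804, 0.001]
contact_force: [8.2, 7.8, -17.9]
finger_gap: 11.9
finger_force: 58.5
```

Request:
move_arm([
  {"jaw":0,"travel":[0.0005,0,0.0005],"yaw":0},
  {"jaw":0,"travel":[0.0005,0,0.001],"yaw":0},
  {"jaw":0,"travel":[0.001,0.0005,0.0015],"yaw":0},
  {"jaw":0,"travel":[0.001,0.0005,0.002],"yaw":0},
  {"jaw":0,"travel":[0.001,0.0005,0.0025],"yaw":0},
  {"jaw":0,"travel":[0.001,0.0005,0.0025],"yaw":0},
])

```text
time_s: 14.75
eef_pos: [493.6, 242.9, 142.9]
ee_rot: [-0.0, 0.594, 0.804, -0.0]
contact_force: [7.5, 6.3, -18.0]
finger_gap: 11.6
finger_force: 58.7
```

Request:
move_arm([
  {"jaw":0,"travel":[0.0005,0,0.001],"yaw":0},
  {"jaw":0,"travel":[0.001,0,0.002],"yaw":0},
  {"jaw":0,"travel":[0.001,0,0.003],"yaw":0},
  {"jaw":0,"travel":[0.0015,0,0.004],"yaw":0},
  {"jaw":0,"travel":[0.0015,0,0.005],"yaw":0},
  {"jaw":0,"travel":[0.0015,0,0.005],"yaw":0},
])

```text
time_s: 15.35
eef_pos: [494.8, 243.2, 147.6]
ee_rot: [-0.001, 0.594, 0.804, -0.0]
contact_force: [6.6, 9.3, -19.3]
finger_gap: 12.2
finger_force: 59.0
```

Request:
move_arm([
  {"jaw":0,"travel":[0.0005,0,0.001],"yaw":0},
  {"jaw":0,"travel":[0.001,0,0.002],"yaw":0},
  {"jaw":0,"travel":[0.001,0.0005,0.003],"yaw":0},
  {"jaw":0,"travel":[0.0015,0.0005,0.004],"yaw":0},
  {"jaw":0,"travel":[0.0015,0.0005,0.005],"yaw":0},
  {"jaw":0,"travel":[0.0015,0.0005,0.005],"yaw":0},
])

```text
time_s: 15.95
eef_pos: [496.2, 243.6, 153.0]
ee_rot: [-0.001, 0.594, 0.804, -0.0]
contact_force: [3.0, 6.1, -13.2]
finger_gap: 12.1
finger_force: 59.1
```

Request:
move_arm([
  {"jaw":0,"travel":[0.0005,0,0.001],"yaw":0},
  {"jaw":0,"travel":[0.001,0,0.002],"yaw":0},
  {"jaw":0,"travel":[0.001,0.0005,0.003],"yaw":0},
  {"jaw":0,"travel":[0.0015,0.0005,0.004],"yaw":0},
  {"jaw":0,"travel":[0.0015,0.0005,0.0045],"yaw":0},
  {"jaw":0,"travel":[0.0015,0.0005,0.0045],"yaw":0},
  {"jaw":0,"travel":[0.0015,0.0005,0.0045],"yaw":0},
  {"jaw":0,"travel":[0.0015,0.0005,0.0045],"yaw":0},
  {"jaw":0,"travel":[0.0015,0.0005,0.0045],"yaw":0},
  {"jaw":0,"travel":[0.0015,0.0005,0.0045],"yaw":0},
])

```text
time_s: 16.95
eef_pos: [497.7, 244.0, 158.2]
ee_rot: [-0.001, 0.594, 0.804, -0.0]
contact_force: [1.7, 5.6, -7.9]
finger_gap: 11.8
finger_force: 59.7
```

```bash
python3 - <<'E'
from h import *
s=manip.get_image("scene")[:,:,::-1]
st=manip.read_state();print(st["eef_pos"],st["contact_force"],st["finger_force"],st["finger_gap"])
o=cv2.resize(s[60:220,290:500],None,fx=3.6,fy=3.6,interpolation=cv2.INTER_CUBIC);cv2.imwrite("pics/g8.png",o)
E
```

```text
[497.72075792 244.04723369 158.18567557] [ 0.34440606  5.39670205 -7.04350986] 59.711589217185974 11.482222320947038
```

View pics/g8.png

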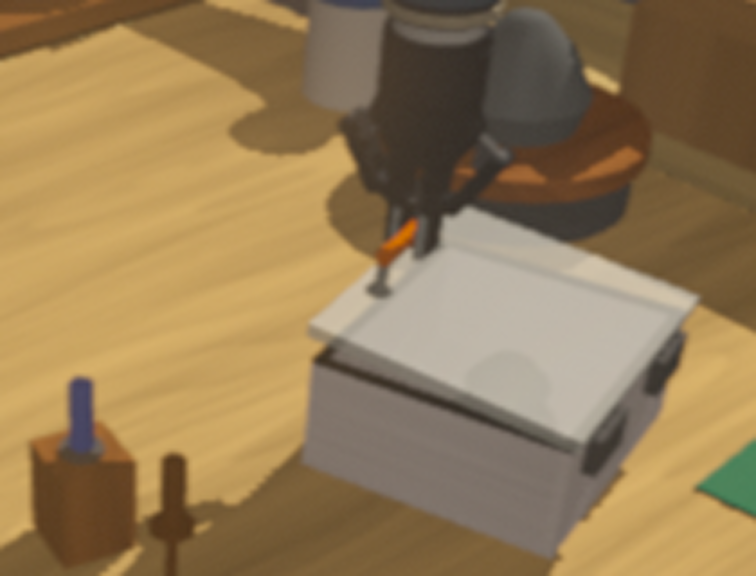

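The lid front is raised (crop 320,330) and held by the bar. TCP has risen 18.5 mm, which is about 0.1 rad, with a steady 7 N. The stylus hangs upright in its stand (crop 82,420). I'll hand in.

```bash
python3 -c "
from cell import manip
print(manip.finish_job())"
```

```text
the job is handed in; nothing more can be done
None
```

The job is handed in: the stylus touched the yellow dot and then the red dot at about 2 N each, it hangs back in its stand, and the gripper holds the lid open at about 0.1 rad. The hand-in returned no verdict, so I don't know how it was judged.

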